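# Check a sealed reagent bottle into the vented cabinet with the vertical sash

## Robot

A 6-joint arm with a two-finger parallel gripper is mounted at the origin on a cart in front of the work surface, level with it; the furniture and walls round the work are solid. World frame = base frame: x ahead of the robot, y to its left, z up, the work surface at z = 0. Lengths are in m, angles in rad, forces in N, time in s.
With the tool pointing down it reaches from about 0.375 to 0.925 m from the base axis. Payload 5.7 kg.
Tool frame: the origin (TCP) lies on the centre line of the jaws, within the pads' length; the fingertips stand 17 mm ahead of it and the grasp point (between the pads) lies 2 mm behind it (tip_reach is the distance from the TCP to the fingertips, in m); z points along the fingers, y is the line along which they close (so a half turn about z gives the same grasp; the last joint's range is limited). The gripper opens to 88 mm and grips with 3 to 60 N. Pads are 20 mm wide; open, the fingers measure 115 mm over their backs; the gripper's body (75 mm by 178 mm) begins 61 mm behind the grasp point.
Start: joints at [-1.286, 0.359, 1.51, -0, 1.272, -0.115], TCP at [0.234, -0.553, 0.24] pointing down, gripper open.
Joint ranges: [-2.97, 2.97], [-1.01, 2.36], [0.21, 2.38], [-0.96, 4.11], [0.2, 2.71], [-2.98, 2.98]. Speed limits (rad/s): [2.39, 2.39, 3.14, 3.14, 3.14, 3.14].

## Interface

Orientations are given as [roll, pitch, yaw] about the fixed x, y, z axes, in that order (R = Rz(yaw) Ry(pitch) Rx(roll)).
In Python, from bench import get_state, snapshot, camera_model, finish_job, tip_reach gives the robot as it stands.
- The arm moves only by the tool carry_out, never from a script. Its argument "plan" is a list of rows, each a list of 3 entries, a list of its own where there are three numbers: the turn, a rotation vector about the tool's x, y, z scaled (see below), then the shift along the tool's x, y, z scaled (see below), then the finger opening in mm, from 0 to 87.8. A call has 1 to 10 rows; each row shifts and turns the commanded pose from where the row before left it, along the tool's axes as they then stand; what a row does not reach is not made up. The controller multiplies each number of a shift by 50 cm and each number of a turn by 360 degrees. A row lasts 1/10 s, in which the tool goes at most 50 mm and 8.59 degrees, less where a joint would pass 70% of its speed; a pose out of reach is approached as far as the arm can. A call with a number of a shift or a turn outside -1 to 1 is refused whole. A call with a gripper value outside its range is refused whole. The fingers move at their own pace and stop on an object; "grip_force" is the grip in N (left out, the last holds). Time passes only in rows, so rows that do not move let the fingers close. It gives the time, the measured TCP pose, the force, the opening and the grip force at its end, in the units of the state.
- get_state(): the state, without advancing time (a new reading comes with each control period).
- snapshot(name): name is "scene" or "top"; returns the picture (400x640x3 uint8, red, green, blue); there is no depth.
- camera_model(name): a dict with "fovy" (degrees; the focal length in pixels is half the picture's height over the tangent of half this angle, whatever the lens; pixels are square), "cx", "cy" (the principal point, pixels), "camera_from_world" (4x4, takes a point from world to camera coordinates). Camera axes: x right, y down, z forward; pixel columns grow to the right and rows downward; lengths in m; the calibration is good to about 2 mm. A picture is of the moment at which its call begins. camera_model takes no time and is no camera call.
- finish_job(): hands the job in; it is judged then, once.
The state is a dict: "time_s": time; "joint_positions": joint angles; "joint_vel": joint speeds; "joint_efforts": joint torques, N m; "tcp_pos": TCP position; "tool_rot": TCP orientation; "contact_force": force on the tool from outside, world axes, zero at the start; "wrist_torque": the same for the moment, N m; "finger_gap": opening from 0.0 (shut) to 1.0 (fully open); "finger_force": force on a finger pad.
Only numpy, scipy, OpenCV 4.12 (cv2) and the standard library are available. Lean on these libraries where they do the work, as an engineer would, in place of code of your own. Each camera call takes 0.05 s, during which the arm holds its last target. There are 200 camera calls.

## Task

Check the small reagent bottle with the orange seal strip into the vented cabinet on the right: lift the cabinet's sash by its top handle to the top, draw the tray fully out by its black knob, and gently stand the bottle in the tray's blue nest, turned so that the label (the side the orange strip runs down) will face the reader on the cabinet's back wall. Then push the tray fully home, lower the sash gently until it is fully closed, and let go. Leave the other things on the bench as they are.

Things in the scene. Friction and masses are not known exactly. Their poses are not given: they have to be found in the camera images.
- cabinet: white and clear cabinet at the right, 210 wide, 160 deep, roof 168 high. Origin on the worktop under the sash's middle; x runs into the cabinet to its back wall, y left seen from its front, z up. Sash channels at y +-103, 267 high, no crossbar. In front of the sash a flat deck runs out 190, 176 wide, top z 8, its side guides z 21; the tray slides on it (mm)
- sash (a joint): lift of the clear vertical sash, m: 0 closed, 0.13 top. Stays where left; about 10 N lifts, 4 N lowers it. It stands in the cabinet's plane x = 0, 10 mm thick; lower edge at z 0.024 closed, 0.154 at the top. When closed it stops the nest from coming out. A bottle in the nest reaches up to z 0.132
- sash_handle (a point): middle of the black sleeved bar of the bow handle on the sash's top edge: bar 15 mm thick, 96 mm long, along the cabinet's y, its centre 28 mm above the sash's top edge; z 0.207 when closed, rises with the sash. The cabinet roof lies behind it, 39 mm lower. Axes as the cabinet's
- tray (a joint): how far the tray is drawn out, in m: 0 fully home, 0.16 fully out (towards the cabinet's -x). Stays where it is left; some 2 to 3 N move it. It is a white plate 150 mm wide, its top at z 0.020
- tray_knob (a point): grip point of the tray's black upright round pull knob: 24 mm in diameter over its upper 14 mm (19 mm below), from z 0.020 to 0.062; the point is on its axis at z 0.052, 85 mm in front of the sash when home; moves with the tray. Axes as the cabinet's
- nest (a point): blue low ring on the tray in which the bottle stands, 86 mm outside, 77 mm inside diameter, 24 mm high inside. Origin at the middle of its floor (z 0.022 in the world); axes as the cabinet's. 62 mm behind the sash when the tray is home, 98 mm in front of it when fully out; 147 mm behind the knob
- bottle: bottle to check in: white reagent bottle, blue screw cap, orange seal strip from the cap's middle down to the label. Body 58 mm in diameter, straight up to z 0.072, then tapering; 110 mm tall; cap 42 mm in diameter from z 0.096; about 0.18 kg. Origin at the centre of its underside, z up along the bottle; its own -x axis points out through the middle of the label
- bottle_label (a point): middle of the bottle's label on its surface, 29 mm from the bottle's axis, 45 mm above its underside; the bottle's axes (-x out through the label)
- reader_window (a point): middle of the dark red window of the grey reader block (56 mm wide, 50 mm high) on the cabinet's back wall, 75 mm above the worktop and 113 mm behind the sash; axes as the cabinet's, so the window looks along -x, out towards the sash
- big_bottle: bystander: the larger white reagent bottle with a blue screw cap and no orange strip, 70 mm in diameter, 140 mm tall; may stand in either of the two bottle places. Origin at the centre of its underside
- timer: bystander: white digital timer lying flat, 60 x 64 x 20 mm. Origin at the centre of its underside
- dish_a: bystander: lower one of two stacked petri dishes, 59 mm across, 15 mm high. Origin at the centre of its underside
- dish_b: bystander: upper petri dish on the first, 59 mm across, 15 mm high. Origin at the centre of its underside
- pipette: bystander: white micropipette lying on the worktop at the left, 236 mm long, 28 mm high. Origin at the centre of its underside
- tip_box: bystander: blue pipette tip box with a clear lid, 74 x 122 x 63 mm, at the right. Origin at the centre of its underside

How it is judged:
On the way, in this order (a step that is already met when the one before it is completed fails the run):
1. the sash is raised to within 15 mm of the top (value of joint sash above 0.115 m), for 0.2 s.
2. the tray is drawn out to within 15 mm of its full travel, the sash still up (value of joint tray above 0.145 m and value of joint sash above 0.115 m), for 0.2 s.
3. the bottle stands upright in the nest of the drawn-out tray, released (horizontal distance between bottle and nest below 0.015 m and z of bottle in the frame of nest below 0.008 m and angle between bottle's own z axis and vertical below 0.1 rad and contact force between the fingers and bottle below 0.1 N and value of joint tray above 0.13 m), for 0.3 s.
4. the tray is pushed home with the bottle standing in it, its label facing the reader, the sash still up (value of joint tray below 0.008 m and value of joint sash above 0.1 m and horizontal distance between bottle and nest below 0.015 m and z of bottle in the frame of nest below 0.008 m and angle between bottle's own z axis and vertical below 0.1 rad and angle between the x axis of bottle_label and the x axis of reader_window, either way round below 0.35 rad and distance between bottle_label and reader_window below 0.055 m), for 0.2 s.
At the end, for the whole second after the job is handed in: Sash closed within 6 mm, tray home within 8 mm; the bottle stands still and upright (0.1 rad) in the nest, axes within 15 mm, underside within 8 mm of its floor, its label facing the reader within 0.35 rad and under 55 mm from the window (value of joint sash below 0.006 m and value of joint tray below 0.008 m and horizontal distance between bottle and nest below 0.015 m and z of bottle in the frame of nest below 0.008 m and angle between bottle's own z axis and vertical below 0.1 rad and angle between the x axis of bottle_label and the x axis of reader_window, either way round below 0.35 rad and distance between bottle_label and reader_window below 0.055 m and linear speed of bottle below 0.02 m/s); the robot touches nothing.
It fails at once if the bottle is tipped over (more than 0.6 rad) (angle between bottle's own z axis and vertical above 0.6 rad).
It fails at once if the bottle is dropped: it moves faster than 0.6 m/s with no finger touching it (linear speed of bottle above 0.6 m/s and contact force between the fingers and bottle below 0.1 N).
It fails at once if the sash is slammed down (faster than 0.6 m/s) (velocity of joint sash below -0.6 m/s).
It fails at once if a bystander is shifted by more than 30 mm (distance of any of big_bottle, timer, dish_a, dish_b, pipette, tip_box from where it was at the start of the episode above 0.03 m).
It also fails if it takes over 72 s, if anything falls off the work surface, if the arm or the gripper's body presses on something with over 40 N, if the wrist force passes 120 N, or if a joint passes its speed limit or range.

## Working session

There is one attempt and no reset: what is moved stays moved. The work goes in short steps, Python scripts to look and compute and a tool call to move; the robot and the scene stay as the last step left them, time stands still between calls to the robot, and variables do not carry over. Pictures are saved under pics/ and viewed, at most 10 in all, crops included, and the job is handed in when it is done.

Besides the shell and the picture viewer there is one more tool, called after "Call:" as name(argument=value, ...) on one line, values as JSON. carry_out: Moves the arm, as the interface text tells. Its arguments: {"type":"object","properties":{"plan":{"type":"array","items":{"type":"array"}},"grip_force":{"type":"number"}},"required":["plan"]}

```bash
mkdir -p pics; ls
python3 - <<'E'
from bench import *
import cv2
for n in("scene","top"):
    cv2.imwrite(f"pics/{n}0.png",snapshot(n)[:,:,::-1]); c=camera_model(n); print(n,c)
print(get_state(),tip_reach)
E
```

```text
pics
scene {'fovy': 46.092038955036955, 'cx': 319.0200237555927, 'cy': 200.1927067432408, 'camera_from_world': array([[-0.8438564 , -0.5365476 ,  0.00480024,  0.41270116],
       [-0.38980998,  0.60687779, -0.69263809,  0.3586782 ],
       [ 0.36872015, -0.58635827, -0.72126932,  1.68445278],
       [ 0.        ,  0.        ,  0.        ,  1.        ]])}
top {'fovy': 52.10817506758997, 'cx': 311.6328099358246, 'cy': 199.42200134601876, 'camera_from_world': array([[ 0.01751452, -0.99981333,  0.00815744, -0.09047355],
       [-0.9925705 , -0.01836897, -0.12027625,  0.55797503],
       [ 0.12040364, -0.00599025, -0.99270695,  1.49560864],
       [ 0.        ,  0.        ,  0.        ,  1.        ]])}
{'time_s': 0.1, 'joint_positions': array([-1.28610541e+00,  3.59425785e-01,  1.51130667e+00,  2.60250780e-05,
        1.27248094e+00, -1.15112651e-01]), 'joint_vel': array([-0.00017398, -0.00119552, -0.00267895, -0.00023011, -0.00169758,
       -0.00038457]), 'joint_efforts': array([ 5.78030176e-04, -5.16357028e+01, -2.71406472e+01,  6.77477522e-02,
        2.77191179e-02, -3.13554460e-05]), 'tcp_pos': array([ 0.23337322, -0.55212589,  0.23890457]), 'tool_rot': array([-3.13998550e+00, -2.10854415e-04,  3.99795731e-01]), 'contact_force': array([-0.34400493,  0.48282552, -0.39131547]), 'wrist_torque': array([-0.01324064, -0.00352775,  0.00429047]), 'finger_force': 0.0, 'finger_gap': 1.001806290073785} 0.017
```

View pics/scene0.png

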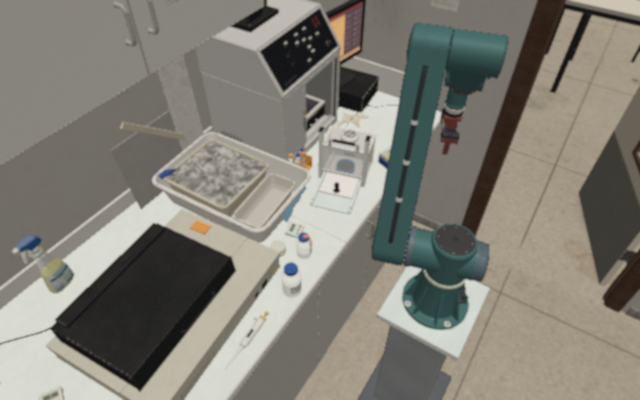

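View pics/top0.png

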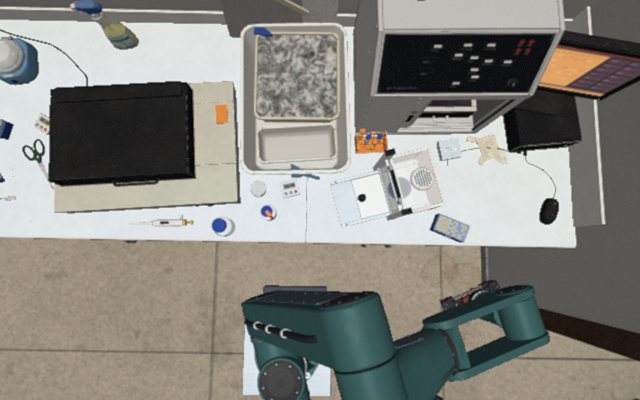

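The scene view shows the cabinet at about (345,165), the small bottle at (304,243) and the big bottle at (290,278). The top view shows the knob at about (361,198), the sash at about (393,183), the orange-sealed bottle at (268,212), the dishes at (258,188), the timer at (290,188) and the tip box at (450,228). I'll enlarge it for finer pixel positions.

Run:
```python
import cv2
a=cv2.imread("pics/top0.png"); 
A=cv2.resize(a[140:250,325:450],None,fx=6,fy=5.4,interpolation=cv2.INTER_CUBIC)
A=cv2.resize(a[145:245,325:450],None,fx=6,fy=6,interpolation=cv2.INTER_CUBIC)
cv2.imwrite("pics/topcab.png",A)
s=cv2.imread("pics/scene0.png")
B=cv2.resize(s[110:220,295:395],None,fx=5,fy=5,interpolation=cv2.INTER_CUBIC)[:300*2-50]
C=cv2.resize(a[195:230,250:290],None,fx=7,fy=7,interpolation=cv2.INTER_CUBIC)
D=cv2.resize(s[225:260,285:325],None,fx=7,fy=7,interpolation=cv2.INTER_CUBIC)
import numpy as np
im=np.zeros((550,790,3),np.uint8); im[:550,:500]=B; im[:245,505:785]=C; im[250:495,505:785]=D
cv2.imwrite("pics/mix.png",im)
```

```text
(no output)
```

View pics/topcab.png

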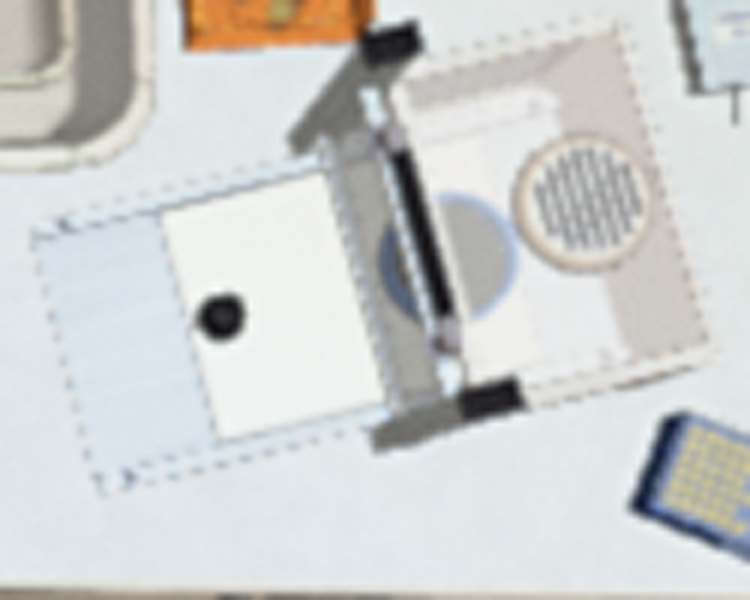

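View pics/mix.png

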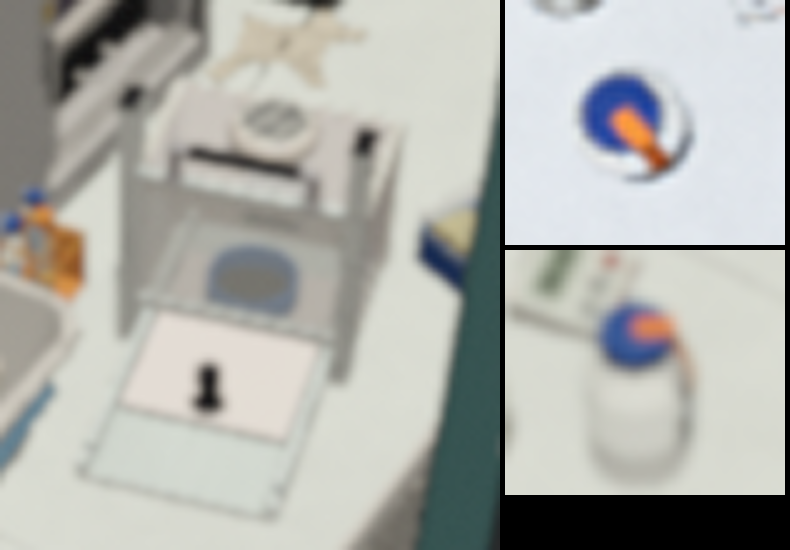

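The top crop shows the knob top at crop (222,316), the handle bar running from (398,152) to (445,315), and the channel tops at (391,43) and (491,398). In the second picture the bottle's cap centre is at crop (117,113) in the top view, with the strip pointing down-right. In the scene view the strip runs down the right flank of the bottle.

```bash
cat > h.py <<'E'
import numpy as np, cv2
from bench import *
def ray(n,u,v):
    c=camera_model(n); f=200/np.tan(np.radians(c["fovy"]/2)); M=c["camera_from_world"]
    R=M[:3,:3]; o=-R.T@M[:3,3]; d=R.T@np.array([(u-c["cx"])/f,(v-c["cy"])/f,1]); return o,d
def onz(n,u,v,z):
    o,d=ray(n,u,v); return (o+d*(z-o[2])/d[2])[:2]
def cross(a,b):
    (o,d),(p,e)=ray("top",*a),ray("scene",*b)
    s=np.linalg.lstsq(np.stack([d,-e],1),p-o,rcond=None)[0]; x,y=o+d*s[0],p+e*s[1]; return (x+y)/2,np.linalg.norm(x-y)
def masks(im):
    h=cv2.cvtColor(im,cv2.COLOR_BGR2HSV); i=lambda a,b:cv2.inRange(h,a,b)
    return i((100,120,60),(130,255,255)), i((3,130,100),(20,255,255)), i((0,0,0),(180,255,55))
def cen(m,x0,y0,x1,y1):
    p=np.argwhere(m[y0:y1,x0:x1])[:,::-1]+[x0,y0]; return p
E
python3 - <<'E'
from h import *
t=cv2.imread("pics/top0.png"); s=cv2.imread("pics/scene0.png")
c=lambda u,v:((u+.5)/6+325-.5,(v+.5)/6+145-.5)
kn=onz("top",*c(222,316),.062); h1=onz("top",*c(398,152),.2145);h2=onz("top",*c(445,315),.2145)
c1=onz("top",*c(391,43),.267);c2=onz("top",*c(491,398),.267)
print("knob",kn,"bar",h1,h2,(h1+h2)/2,np.linalg.norm(h1-h2),"chan",c1,c2,(c1+c2)/2,np.linalg.norm(c1-c2))
for a,b in((h1,h2),(c1,c2)):
    d=(a-b); print("yaw cab x",np.degrees(np.arctan2(d[1],d[0]))-90)
corners=[onz("top",*c(u,v),.02) for u,v in((33,237),(100,492))]; print("deck front",corners)
# black masks
_,_,k=masks(t); p=cen(k,352,188,368,206); print("knob px",p.mean(0),len(p),onz("top",*p.mean(0),.06))
_,_,ks=masks(s); p2=cen(ks,330,178,345,195); print(p2.mean(0) if len(p2) else 0)
b,o,_=masks(t); cap=cen(b|o,258,200,274,222)
(cc,r)=cv2.minEnclosingCircle(np.float32(cen(b,258,200,280,222)))
print("cap",cc,r,onz("top",*cc,.11)); q=cen(o,258,200,280,225); print("orange",q.mean(0),len(q))
vx=cv2.fitLine(np.float32(q),cv2.DIST_L2,0,.01,.01).ravel();print("line",vx)
P=onz("top",*cc,.11)
for z,i in((.11,0),(.08,-1)):
    pass
pr=(q-q.mean(0))@vx[:2]; e=[q.mean(0)+vx[:2]*x for x in(pr.min(),pr.max())]
for u in e: print(u,[np.r_[onz("top",*u,z)-P,0].round(4) for z in(.11,.07)])
bs,os_,_=masks(s); q2=cen(bs,295,225,315,250);print("scene cap",q2.mean(0),q2.min(0),q2.max(0)); q3=cen(os_,295,225,320,250);print("scene orange",q3.mean(0),len(q3))
pb=cen(b,205,210,240,240); print("big",onz("top",*pb.mean(0),.14))
E
```

```text
knob [ 0.56756419 -0.26371877] bar [ 0.64144679 -0.34151275] [ 0.55073142 -0.3668922 ] [ 0.59608911 -0.35420247] 0.09419869805651256 chan [ 0.69032283 -0.32749719] [ 0.50020991 -0.37920602] [ 0.59526637 -0.3533516 ] 0.19701960111816227
yaw cab x -74.36997108467638
yaw cab x -74.784201318942
deck front [array([ 0.62110065, -0.14943343]), array([ 0.46079728, -0.19322031])]
knob px [361.41935484 197.4516129 ] 31 [ 0.56706274 -0.26337497]
[336.25       187.41666667]
cap (266.1046447753906, 210.5465087890625) 4.925860404968262 [0.50768883 0.08037944]
orange [268.79166667 214.41666667] 24
line [  0.65220493   0.7580427  268.79166    214.41667   ]
[265.91497466 211.07315414] [array([-0.0019,  0.0006,  0.    ]), array([0.0017, 0.0048, 0.    ])]
[271.92799657 218.06195031] [array([-0.0262, -0.0214,  0.    ]), array([-0.0233, -0.0177,  0.    ])]
scene cap [301.82608696 238.        ] [299 234] [306 240]
scene orange [306.  235.5] 6
big [0.45211488 0.23928623]
```

```bash
cat >> h.py <<'E'
S=get_state
def go(x,y,z,yaw):
    s=S(); p=s["tcp_pos"]; R0=cv2.Rodrigues(np.zeros(3))[0]
    a=s["tool_rot"]; from scipy.spatial.transform import Rotation as Ro
    R=Ro.from_euler("xyz",a); T=Ro.from_euler("xyz",[np.pi,0,np.radians(yaw)])
    rv=(R.inv()*T).as_rotvec(); d=np.array([x,y,z])-p; sh=T.inv().apply(d)
    print("t",round(s["time_s"],2),"at",p.round(4),"yaw",np.degrees(a[2]).round(2),"F",s["contact_force"].round(1),"gap",round(s["finger_gap"]*87.8,1),"ff",round(float(s["finger_force"]),1))
    print(" turn total",(rv/2/np.pi).round(4),"min rows",round(np.degrees(np.linalg.norm(rv))/8.59,1)," then shift total",(sh/.5).round(4),"min rows",round(np.linalg.norm(sh)/.05,1))
E
python3 - <<'E'
from h import *
t=cv2.imread("pics/top0.png"); s=cv2.imread("pics/scene0.png")
print("knob x",cross((361.4,197.45),(336.2,185.0)))
print("cap",cross((266.15,210.6),(302.8,237)))
go(.5957,-.3538,.32,15.5); go(.5957,-.3538,.205,15.5)
E
```

```text
knob x (array([ 0.56807188, -0.26257612,  0.06132467]), np.float64(0.0025954160496258665))
cap (array([0.50868318, 0.08111487, 0.10475601]), np.float64(0.0015548544198256966))
t 0.1 at [ 0.2334 -0.5521  0.2389] yaw 22.91 F [-0.3  0.5 -0.4] gap 88.0 ff 0.0
 turn total [-0.0003 -0.      0.0206] min rows 0.9  then shift total [ 0.8043 -0.1886 -0.1622] min rows 8.4
t 0.1 at [ 0.2334 -0.5521  0.2389] yaw 22.91 F [-0.3  0.5 -0.4] gap 88.0 ff 0.0
 turn total [-0.0003 -0.      0.0206] min rows 0.9  then shift total [ 0.8043 -0.1886  0.0678] min rows 8.3
```

Call:
carry_out(plan=[[[0,0,0.0206],[0,0,-0.08],42],[[0,0,0],[0,0,-0.08],42],[[0,0,0],[0.08,-0.019,0],42],[[0,0,0],[0.09,-0.021,0],42],[[0,0,0],[0.09,-0.021,0],42],[[0,0,0],[0.09,-0.021,0],42],[[0,0,0],[0.09,-0.021,0],42],[[0,0,0],[0.09,-0.021,0],42],[[0,0,0],[0.09,-0.021,0],42],[[0,0,0],[0.09,-0.021,0],42]], grip_force=40)

```text
time_s: 1.1
tcp_pos: [0.5548, -0.3765, 0.3191]
tool_rot: [-3.141, 0.001, 0.27]
contact_force: [0.4, -0.7, -0.1]
finger_gap: 0.479
finger_force: 0.0
```

```bash
python3 -c "
from h import *
go(.5957,-.3538,.26,15.5)"
```

```text
t 1.1 at [ 0.5548 -0.3765  0.3191] yaw 15.5 F [ 0.4 -0.7 -0.1] gap 42.0 ff 0.0
 turn total [-0.0001  0.0001 -0.    ] min rows 0.0  then shift total [ 0.091  -0.0219  0.1183] min rows 1.5
```

Call:
carry_out(plan=[[[0,0,0],[0.076,-0.018,0],42],[[0,0,0],[0,0,0],42],[[0,0,0],[0,0,0],42]])

```text
time_s: 1.4
tcp_pos: [0.5878, -0.3583, 0.3187]
tool_rot: [-3.141, 0.001, 0.272]
contact_force: [-0.3, -0.3, -0.2]
finger_gap: 0.476
finger_force: 0.0
```

```bash
python3 -c "
from h import *
cv2.imwrite('pics/top1.png',snapshot('top')[:,:,::-1])
go(.5957,-.3538,.205,15.5)"
```

```text
t 1.45 at [ 0.587  -0.3591  0.319 ] yaw 15.52 F [-1.1  0.6  0.7] gap 42.2 ff 0.0
 turn total [-0.0001  0.0002  0.    ] min rows 0.0  then shift total [ 0.0195 -0.0055  0.228 ] min rows 2.3
```

Call:
carry_out(plan=[[[0,0,0],[0.0195,-0.0055,0.05],42],[[0,0,0],[0,0,0.07],42],[[0,0,0],[0,0,0.06],42],[[0,0,0],[0,0,0.048],42],[[0,0,0],[0,0,0],42],[[0,0,0],[0,0,0],0],[[0,0,0],[0,0,0],0],[[0,0,0],[0,0,0],0],[[0,0,0],[0,0,0],0]], grip_force=40)

```text
time_s: 2.35
tcp_pos: [0.5967, -0.3537, 0.2071]
tool_rot: [3.141, -0.001, 0.27]
contact_force: [0.7, -2.0, 2.1]
finger_gap: 0.161
finger_force: 40.1
```

```bash
python3 -c "
from h import *
go(.5957,-.3538,.205+.132,15.5)"
```

```text
t 2.35 at [ 0.5967 -0.3537  0.2071] yaw 15.48 F [ 0.7 -2.   2.1] gap 14.1 ff 40.1
 turn total [ 0.0001 -0.0002 -0.0001] min rows 0.0  then shift total [-0.0019 -0.0003 -0.2598] min rows 2.6
```

Call:
carry_out(plan=[[[0,0,0],[0,0,-0.03],0],[[0,0,0],[0,0,-0.046],0],[[0,0,0],[0,0,-0.046],0],[[0,0,0],[0,0,-0.046],0],[[0,0,0],[0,0,-0.046],0],[[0,0,0],[0,0,-0.042],0],[[0,0,0],[0,0,0],0],[[0,0,0],[0,0,0],0],[[0,0,0],[0,0,0],0],[[0,0,0],[0,0,0],0]])

```text
time_s: 3.35
tcp_pos: [0.5955, -0.354, 0.3329]
tool_rot: [-3.141, 0.002, 0.27]
contact_force: [-3.8, -2.9, -8.8]
finger_gap: 0.158
finger_force: 40.0
```

```bash
python3 -c "
from h import *
cv2.imwrite('pics/top2.png',snapshot('top')[:,:,::-1])
go(.5957,-.3538,.205+.132,15.5)"
```

```text
t 3.4 at [ 0.5955 -0.354   0.3329] yaw 15.47 F [-2.4 -3.1 -9.1] gap 14.1 ff 40.0
 turn total [-0.0001  0.0003 -0.0001] min rows 0.0  then shift total [ 0.0006 -0.0003 -0.0081] min rows 0.1
```

Call:
carry_out(plan=[[[0,0,0],[0,0,0],42],[[0,0,0],[0,0,0],42],[[0,0,0],[0,0,0],42],[[0,0,0],[0,0,-0.07],42],[[0,0,0],[0,0,-0.07],42],[[0,0,-0.0227],[0,0,0],42],[[0,0,-0.0227],[0,0,0],42],[[0,0,-0.0227],[0,0,0],42],[[0,0,-0.0227],[0,0,0],42],[[0,0,-0.0227],[0,0,0],42]])

```text
time_s: 4.4
tcp_pos: [0.597, -0.3535, 0.4046]
tool_rot: [3.14, -0.001, 0.99]
contact_force: [-0.6, -1.2, 0.5]
finger_gap: 0.477
finger_force: 0.0
```

Call:
carry_out(plan=[[[0,0,-0.0227],[0,0,0],42],[[0,0,-0.0227],[0,0,0],42],[[0,0,-0.0227],[0,0,0],42],[[0,0,-0.0227],[0,0,0],42],[[0,0,-0.0227],[0,0,0],42],[[0,0,-0.0227],[0,0,0],42],[[0,0,0],[0,0,0],42]])

```text
time_s: 5.1
tcp_pos: [0.5969, -0.3535, 0.4045]
tool_rot: [3.14, 0.001, 1.841]
contact_force: [-0.5, 0.1, -1.0]
finger_gap: 0.48
finger_force: 0.0
```

```bash
python3 -c "
from h import *
go(.5674,-.2632,.30,105.5)"
```

```text
t 5.1 at [ 0.5969 -0.3535  0.4045] yaw 105.49 F [-0.5  0.1 -1. ] gap 42.1 ff 0.0
 turn total [ 0.0002  0.0001 -0.    ] min rows 0.0  then shift total [ 0.1899 -0.0086  0.209 ] min rows 2.8
```

Call:
carry_out(plan=[[[0,0,0],[0.063,-0.003,0],48],[[0,0,0],[0.064,-0.003,0],48],[[0,0,0],[0.063,-0.003,0.04],48],[[0,0,0],[0,0,0.08],48],[[0,0,0],[0,0,0.08],48],[[0,0,0],[0,0,0.08],48],[[0,0,0],[0,0,0.08],48],[[0,0,0],[0,0,0.08],48],[[0,0,0],[0,0,0.04],48],[[0,0,0],[0,0,0],48]])

```text
time_s: 6.1
tcp_pos: [0.5651, -0.262, 0.1607]
tool_rot: [-3.138, -0.005, 1.836]
contact_force: [-0.4, 0.3, -0.1]
finger_gap: 0.548
finger_force: 0.0
```

Run:
```python
from h import *
go(.5674,-.2632,.05,105.5)
t=snapshot('top')[:,:,::-1]; s=snapshot('scene')[:,:,::-1]
A=cv2.resize(t[145:245,325:450],None,fx=4,fy=4,interpolation=cv2.INTER_CUBIC)
B=cv2.resize(s[110:220,310:385],None,fx=4,fy=4,interpolation=cv2.INTER_CUBIC)
im=np.zeros((440,800,3),np.uint8); im[:400,:500]=A; im[:,500:800]=B
cv2.imwrite('pics/k.png',im)
```

```text
t 6.1 at [ 0.5651 -0.262   0.1607] yaw 105.18 F [-0.4  0.3 -0.1] gap 48.1 ff 0.0
 turn total [-0.0006 -0.0007 -0.0009] min rows 0.1  then shift total [-0.0035  0.0038  0.2213] min rows 2.2
```

View pics/k.png

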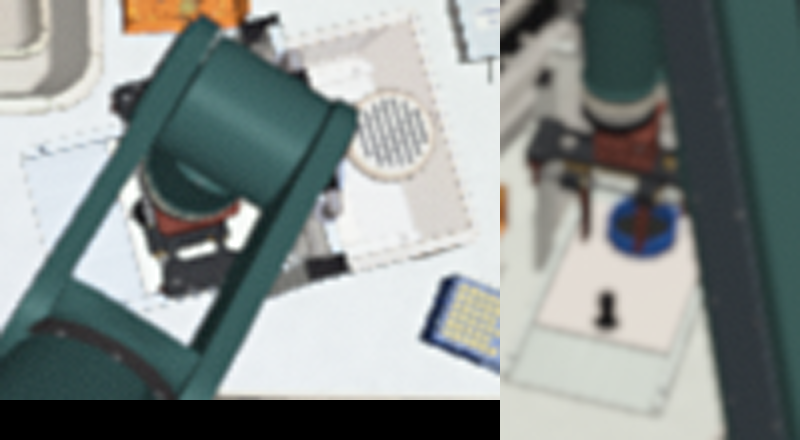

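The picture shows the gripper above and just behind the knob, with the black knob standing free at crop (605,310) in the scene view. The wrist block may come close to the raised sash handle, so I'll check that clearance before going down.

Run:
```python
from h import *
O=np.array([.5957,-.3538]);a=np.radians(-74.5);X=np.array([np.cos(a),np.sin(a)]);Y=np.array([-X[1],X[0]])
for u,v in((355,105),(345,125),(240,35),(200,20),(295,225)):
    for z in(.35,.45,.55):
        p=onz("top",325+u/4,145+v/4,z)-O; print((u,v),z,(p@X).round(3),(p@Y).round(3))
print(S()["joint_positions"].round(3))
```

```text
(355, 105) 0.35 0.032 0.008
(355, 105) 0.45 0.002 -0.004
(355, 105) 0.55 -0.028 -0.016
(345, 125) 0.35 0.02 -0.005
(345, 125) 0.45 -0.009 -0.016
(345, 125) 0.55 -0.038 -0.027
(240, 35) 0.35 -0.037 0.081
(240, 35) 0.45 -0.061 0.063
(240, 35) 0.55 -0.086 0.044
(200, 20) 0.35 -0.063 0.099
(200, 20) 0.45 -0.085 0.08
(200, 20) 0.55 -0.108 0.06
(295, 225) 0.35 -0.036 -0.068
(295, 225) 0.45 -0.061 -0.074
(295, 225) 0.55 -0.085 -0.079
[-0.545  0.467  1.537  0.     1.138 -0.812]
```

Run:
```python
from h import *
def proj(n,p):
    c=camera_model(n); f=200/np.tan(np.radians(c["fovy"]/2)); q=c["camera_from_world"]@np.r_[p,1]; return np.array([q[0]/q[2]*f+c["cx"],q[1]/q[2]*f+c["cy"]])
O=np.array([.5957,-.3538])
for z in(.16,.22,.25,.3,.35,.4,.45,.5):
    P=[.5651,-.262,z]; print(z,((proj("top",P)-[325,145])*4).round(),((proj("scene",P)-[310,110])*4+[500,0]).round(), "handle bar", ((proj("top",np.r_[O,z])-[325,145])*4).round())
s=cv2.imread('pics/k.png')
im=snapshot("scene")[:,:,::-1]
cv2.imwrite("pics/arm.png",cv2.resize(im[0:270,300:520],None,fx=2.2,fy=2.2,interpolation=cv2.INTER_CUBIC))
```

```text
0.16 [159. 197.] [611. 233.] handle bar [266. 164.]
0.22 [169. 188.] [613. 188.] handle bar [280. 153.]
0.25 [174. 183.] [614. 166.] handle bar [288. 147.]
0.3 [184. 174.] [616. 126.] handle bar [302. 137.]
0.35 [194. 164.] [618.  85.] handle bar [317. 125.]
0.4 [205. 153.] [620.  42.] handle bar [333. 113.]
0.45 [217. 141.] [622.  -2.] handle bar [351. 100.]
0.5 [230. 129.] [624. -49.] handle bar [370.  85.]
```

View pics/arm.png

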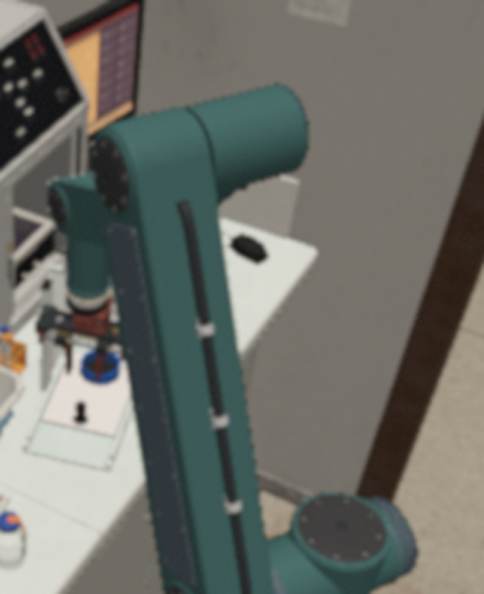

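The picture shows the wrist block about 0.34 m above the TCP, with its edge almost over the raised handle. I'll tilt the tool 15° so the wrist leans away from the cabinet.

Call:
carry_out(plan=[[[0,-0.0208,0],[0,0,0],48],[[0,-0.0208,0],[0,0,0],48],[[0,0,0],[0,0,0],48],[[0,0,0],[0,0,0],48]])

```text
time_s: 6.65
tcp_pos: [0.5678, -0.2629, 0.1655]
tool_rot: [3.14, 0.261, 1.84]
contact_force: [-0.2, -0.6, -0.5]
finger_gap: 0.549
finger_force: 0.0
```

```bash
cat >> h.py <<'E'
from scipy.spatial.transform import Rotation as Ro
def got(x,y,z,yaw,tilt=0):
    s=S(); p=s["tcp_pos"]; R=Ro.from_euler("xyz",s["tool_rot"])
    T=Ro.from_euler("xyz",[np.pi,0,np.radians(yaw)])*Ro.from_rotvec([0,-np.radians(tilt),0])
    rv=(R.inv()*T).as_rotvec(); d=np.array([x,y,z])-p
    print("t",round(s["time_s"],2),"at",p.round(4),"F",s["contact_force"].round(1),"gap",round(s["finger_gap"]*87.8,1),"ff",round(float(s["finger_force"]),1),"q",s["joint_positions"].round(2))
    print(" turn",(rv/2/np.pi).round(4)," then shift",(T.inv().apply(d)/.5).round(4),"min rows",round(np.linalg.norm(d)/.05,1))
O=np.array([.5957,-.3538]);_a=np.radians(-74.5);X=np.array([np.cos(_a),np.sin(_a)]);Y=np.array([-X[1],X[0]])
E
python3 -c "
from h import *
got(.5674,-.2632,.05,105.5,15)"
```

```text
t 6.65 at [ 0.5678 -0.2629  0.1655] F [-0.2 -0.6 -0.5] gap 48.2 ff 0.0 q [-0.43  0.41  1.68 -0.25  0.9  -0.56]
 turn [ 0.0003 -0.0002 -0.0002]  then shift [ 0.0594 -0.001   0.2232] min rows 2.3
```

Call:
carry_out(plan=[[[0,0,0],[0.0148,0,0.056],48],[[0,0,0],[0.0148,-0.001,0.056],48],[[0,0,0],[0.0148,0,0.056],48],[[0,0,0],[0.0148,0,0.055],48],[[0,0,0],[0,0,0],48],[[0,0,0],[0,0,0],10],[[0,0,0],[0,0,0],10],[[0,0,0],[0,0,0],10],[[0,0,0],[0,0,0],10]], grip_force=25)

```text
time_s: 7.55
tcp_pos: [0.5715, -0.264, 0.0505]
tool_rot: [3.132, 0.265, 1.837]
contact_force: [11.5, 2.2, -7.0]
finger_gap: 0.262
finger_force: 25.0
```

```bash
python3 -c "
from h import *
p=S()['tcp_pos'][:2]; print((p-O)@X,(p-O)@Y)
q=p-.155*X
got(q[0],q[1],.05,105.5,15)"
```

```text
-0.09296056125635342 0.000682462149423285
t 7.55 at [ 0.5715 -0.264   0.0505] F [11.5  2.2 -7. ] gap 23.0 ff 25.0 q [-0.43  0.57  1.76 -0.32  0.66 -0.46]
 turn [ 0.0014  0.0005 -0.0006]  then shift [ 0.2997 -0.     -0.0794] min rows 3.1
```

Call:
carry_out(plan=[[[0,0,0],[0,0.008,0],10],[[0,0,0],[0.043,0,-0.0115],10],[[0,0,0],[0.043,0,-0.0115],10],[[0,0,0],[0.043,0,-0.0115],10],[[0,0,0],[0.043,0,-0.0115],10],[[0,0,0],[0.043,0,-0.0115],10],[[0,0,0],[0.043,0,-0.0115],10],[[0,0,0],[0.042,0,-0.0112],10],[[0,0,0],[0,0,0],10],[[0,0,0],[0,0,0],10]])

```text
time_s: 8.55
tcp_pos: [0.5306, -0.1127, 0.0501]
tool_rot: [3.139, 0.263, 1.84]
contact_force: [0.2, 2.6, 8.0]
finger_gap: 0.26
finger_force: 25.0
```

```bash
python3 -c "
from h import *
p=S()['tcp_pos'][:2]; print((p-O)@X,(p-O)@Y)
q=p
got(q[0],q[1],.05,105.5,15)"
```

```text
-0.24969675472664293 0.0016699952260461118
t 8.55 at [ 0.5306 -0.1127  0.0501] F [0.2 2.6 8. ] gap 22.8 ff 25.0 q [-0.18  0.51  1.91 -0.4   0.64 -0.14]
 turn [ 0.0004  0.0002 -0.0002]  then shift [ 0.     -0.      0.0001] min rows 0.0
```

Call:
carry_out(plan=[[[0,0,0],[0.01,0,-0.0026],10],[[0,0,0],[0,0,0],10],[[0,0,0],[0,0,0],10]])

```text
time_s: 8.85
tcp_pos: [0.5299, -0.1102, 0.05]
tool_rot: [3.139, 0.265, 1.84]
contact_force: [2.4, -8.0, 3.5]
finger_gap: 0.264
finger_force: 25.0
```

```bash
python3 -c "
from h import *
p=S()['tcp_pos'][:2]; print((p-O)@X,(p-O)@Y)
got(p[0],p[1],.05,105.5,15); a=np.radians(-74.8); print('nest',p+.147*np.array([np.cos(a),np.sin(a)]))"
```

```text
-0.25233475104809555 0.0016844658444554518
t 8.85 at [ 0.5299 -0.1102  0.05  ] F [ 2.4 -8.   3.5] gap 23.2 ff 25.0 q [-0.17  0.51  1.91 -0.4   0.65 -0.13]
 turn [ 0.0003  0.0005 -0.0003]  then shift [ 0.     -0.      0.0001] min rows 0.0
nest [ 0.56843148 -0.25204982]
```

Call:
carry_out(plan=[[[0,0,0],[0,0,0],60],[[0,0,0],[0,0,0],60],[[0,0,0],[0,0,-0.08],70],[[0,0,0],[0,0,-0.09],87],[[0,0.0208,0],[0,0,-0.07],87],[[0,0.0208,0],[0,0,-0.06],87],[[0,0,0],[0,0,0],87],[[0,0,0],[0,0,0],87]])

```text
time_s: 9.65
tcp_pos: [0.5187, -0.0753, 0.1945]
tool_rot: [3.14, 0.002, 1.837]
contact_force: [0.4, -0.2, 0.1]
finger_gap: 0.956
finger_force: 0.0
```

Run:
```python
from h import *
t=cv2.imread("pics/top0.png"); b,o,_=masks(t)
im=snapshot("top")[:,:,::-1].copy(); cv2.imwrite("pics/top3.png",im)
for I in(t,im):
    b,o,_=masks(I); q=cen(o,258,200,280,225)
    h=cv2.cvtColor(I,cv2.COLOR_BGR2HSV)[:,:,1][198:226,255:282]
    m=(h>110).astype(np.uint8); n,l,st,ce=cv2.connectedComponentsWithStats(m)
    capb=cen(b,258,200,280,222); e=cv2.fitEllipse(cv2.convexHull(capb.astype(np.float32)))
    c=np.array(e[0]); print("cap ell",e, len(q))
    P=onz("top",*c,.11)
    rs=np.linalg.norm(q-c,axis=1)
    for lo,hi,z in((2,6,.11),(8,14,.07)):
        k=q[(rs>=lo)&(rs<hi)]
        if len(k): v=onz("top",*k.mean(0),z)-P; print(lo,len(k),v.round(4),np.degrees(np.arctan2(v[1],v[0])))
    print(P)
got(.508,.0805,.2,37)
A=cv2.resize(im[145:245,325:425],None,fx=5,fy=5,interpolation=cv2.INTER_CUBIC)
B=cv2.resize(t[200:224,256:280],None,fx=12,fy=12,interpolation=cv2.INTER_CUBIC)
z=np.zeros((500,790,3),np.uint8); z[:,:500]=A; z[:288,501:789]=B; cv2.imwrite("pics/n.png",z)
```

```text
cap ell ((266.232421875, 210.57839965820312), (9.408821105957031, 9.631937026977539), 27.01791763305664) 24
2 12 [-0.0111 -0.0075] -146.10528914019955
8 3 [-0.0218 -0.0163] -143.1916878519753
[0.50758387 0.07992442]
cap ell ((266.232421875, 210.57839965820312), (9.408821105957031, 9.631937026977539), 27.01791763305664) 22
2 12 [-0.0111 -0.0075] -146.10528914019955
8 3 [-0.0218 -0.0163] -143.1916878519753
[0.50758387 0.07992442]
t 9.7 at [ 0.5175 -0.0745  0.1933] F [-1.5  0.2 -0.2] gap 85.5 ff 0.0 q [-0.27  0.3   1.73 -0.    1.11 -0.54]
 turn [-1.000e-04  2.000e-04  1.898e-01]  then shift [ 0.1714 -0.259  -0.0134] min rows 3.1
```

View pics/n.png

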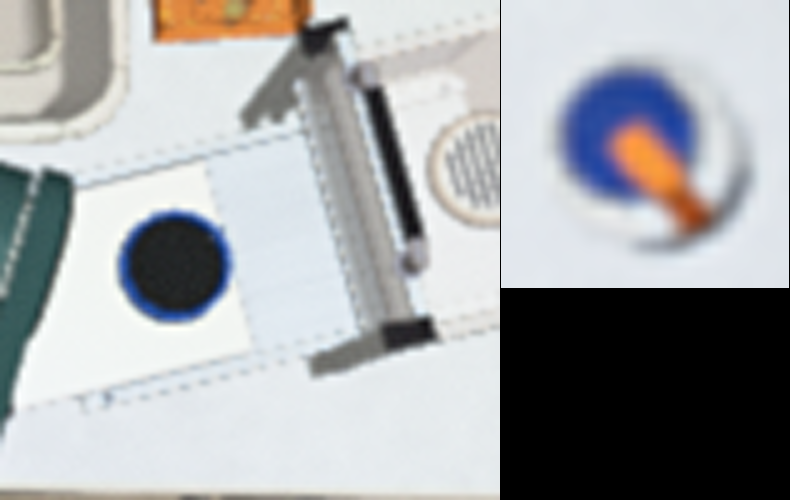

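The picture shows the tray fully out, with the nest at top pixel (360,198), the sash up, and the strip pointing at about -143°. I'm going to the bottle now.

Call:
carry_out(plan=[[[0,0,0.0237],[0,0,0],87],[[0,0,0.0237],[0,0,0],87],[[0,0,0.0237],[0,0,0],87],[[0,0,0.0237],[0,0,0],87],[[0,0,0.0237],[0,0,0],87],[[0,0,0.0237],[0,0,0],87],[[0,0,0.0237],[0,0,0],87],[[0,0,0.0237],[0,0,0],87],[[0,0,0],[0,0,0],87]])

```text
time_s: 10.6
tcp_pos: [0.5167, -0.0732, 0.192]
tool_rot: [-3.139, 0.003, 0.648]
contact_force: [-0.3, 0.4, 0.4]
finger_gap: 0.988
finger_force: 0.0
```

Call:
carry_out(plan=[[[0,0,0],[0.044,-0.067,0],87],[[0,0,0],[0.044,-0.067,0],87],[[0,0,0],[0.044,-0.067,0],87],[[0,0,0],[0.039,-0.058,0],87],[[0,0,0],[0,0,0],87],[[0,0,0],[0,0,0],87]])

```text
time_s: 11.2
tcp_pos: [0.5073, 0.0812, 0.193]
tool_rot: [-3.141, 0.002, 0.654]
contact_force: [0.1, -0.0, 0.2]
finger_gap: 0.988
finger_force: 0.0
```

Run:
```python
from h import *
got(.5078,.0803,.06,37)
t=cv2.imread("pics/top3.png"); b,_,k=masks(t); q=cen(b,345,185,375,215); e=cv2.fitEllipse(cv2.convexHull(q.astype(np.float32)))
print(e,"nest",onz("top",*e[0],.046))
```

```text
t 11.2 at [0.5073 0.0812 0.193 ] F [ 0.1 -0.   0.2] gap 86.8 ff 0.0 q [ 0.02  0.29  1.75 -0.    1.11  0.94]
 turn [-0.0001  0.0003  0.0013]  then shift [-0.0004  0.0021  0.2659] min rows 2.7
((359.5582580566406, 197.72076416015625), (20.771142959594727, 21.561738967895508), 45.45643615722656) nest [ 0.56772476 -0.25825953]
```

Call:
carry_out(plan=[[[0,0,0],[0,0.001,0.06],87],[[0,0,0],[0,0,0.07],87],[[0,0,0],[0,0,0.07],87],[[0,0,0],[0,0,0.066],87],[[0,0,0],[0,0,0],87],[[0,0,0],[0,0,0],40],[[0,0,0],[0,0,0],40],[[0,0,0],[0,0,0],40],[[0,0,0],[0,0,0],40],[[0,0,0],[0,0,0],40]], grip_force=20)

```text
time_s: 12.2
tcp_pos: [0.5097, 0.0803, 0.0622]
tool_rot: [3.14, -0.002, 0.648]
contact_force: [-0.5, 0.9, 7.3]
finger_gap: 0.652
finger_force: 20.0
```

Call:
carry_out(plan=[[[0,0,0],[0,0,-0.02],40],[[0,0,0],[0,0,-0.05],40],[[0,0,0],[0,0,-0.08],40],[[0,0,0],[0,0,-0.08],40],[[0,0,0],[0,0,-0.04],40],[[0,0,0],[0,0,0],40],[[0,0,0],[0,0,0],40]])

```text
time_s: 12.9
tcp_pos: [0.5083, 0.0802, 0.1959]
tool_rot: [3.142, -0.0, 0.648]
contact_force: [0.4, -0.7, -2.6]
finger_gap: 0.647
finger_force: 20.0
```

Run:
```python
from h import *
got(.5677,-.2583,.195,105.2)
s=snapshot('scene')[:,:,::-1]; t=snapshot('top')[:,:,::-1]
A=cv2.resize(s[170:270,270:350],None,fx=5,fy=5,interpolation=cv2.INTER_CUBIC); cv2.imwrite("pics/b.png",A)
```

```text
t 12.9 at [0.5083 0.0802 0.1959] F [ 0.4 -0.7 -2.6] gap 56.8 ff 20.0 q [0.02 0.28 1.75 0.   1.11 0.94]
 turn [ 0.     -0.     -0.1891]  then shift [-0.6844 -0.0629  0.0018] min rows 6.9
```

View pics/b.png

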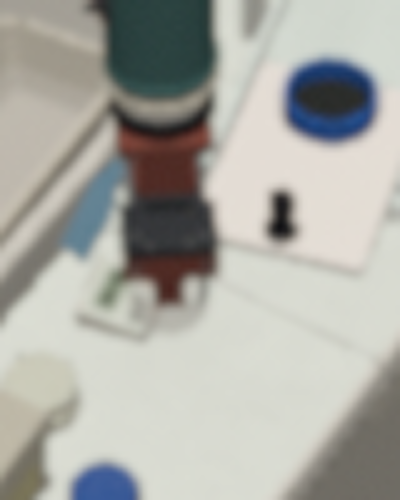

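The picture shows the bottle held between the fingers clear of the bench, with the nest at crop (330,98) and the knob at (282,215). I'll turn it and carry it over.

Call:
carry_out(plan=[[[0,0,-0.0189],[0,0,0],40],[[0,0,-0.0189],[0,0,0],40],[[0,0,-0.0189],[0,0,0],40],[[0,0,-0.0189],[0,0,0],40],[[0,0,-0.0189],[0,0,0],40],[[0,0,-0.0189],[0,0,0],40],[[0,0,-0.0189],[0,0,0],40],[[0,0,-0.0189],[0,0,0],40],[[0,0,-0.0189],[0,0,0],40],[[0,0,-0.0189],[0,0,0],40]])

```text
time_s: 14.0
tcp_pos: [0.5074, 0.0801, 0.1939]
tool_rot: [-3.138, -0.001, 1.84]
contact_force: [0.4, -0.0, -1.1]
finger_gap: 0.649
finger_force: 20.0
```

Call:
carry_out(plan=[[[0,0,0],[-0.04,-0.004,0],40],[[0,0,0],[-0.08,-0.007,0],40],[[0,0,0],[-0.08,-0.007,0],40],[[0,0,0],[-0.08,-0.007,0],40],[[0,0,0],[-0.08,-0.008,0],40],[[0,0,0],[-0.08,-0.008,0],40],[[0,0,0],[-0.08,-0.008,0],40],[[0,0,0],[-0.07,-0.006,0],40],[[0,0,0],[-0.04,-0.004,0],40],[[0,0,0],[0,0,0],40]])

```text
time_s: 15.0
tcp_pos: [0.5624, -0.2337, 0.1942]
tool_rot: [-3.14, -0.001, 1.833]
contact_force: [0.2, 0.8, -1.3]
finger_gap: 0.651
finger_force: 20.0
```

Run:
```python
from h import *
got(.5677,-.2583,.086,105.2)
```

```text
t 15.0 at [ 0.5624 -0.2337  0.1942] F [ 0.2  0.8 -1.3] gap 57.2 ff 20.0 q [-0.51  0.41  1.54 -0.    1.19 -0.77]
 turn [-0.0002 -0.0002 -0.0005]  then shift [-0.0502 -0.0028  0.2164] min rows 2.2
```

Call:
carry_out(plan=[[[0,0,0],[-0.03,-0.001,0],40],[[0,0,0],[-0.02,-0.001,0.04],40],[[0,0,0],[0,0,0.05],40],[[0,0,0],[0,0,0.05],40],[[0,0,0],[0,0,0.04],40],[[0,0,0],[0,0,0.02],40],[[0,0,0],[0,0,0],40],[[0,0,0],[0,0,0],40]])

```text
time_s: 15.8
tcp_pos: [0.5687, -0.2557, 0.0964]
tool_rot: [3.141, 0.0, 1.836]
contact_force: [0.0, -0.6, -1.1]
finger_gap: 0.651
finger_force: 20.0
```

Run:
```python
from h import *
got(.5677,-.2583,.084,105.2)
```

```text
t 15.8 at [ 0.5687 -0.2557  0.0964] F [ 0.  -0.6 -1.1] gap 57.1 ff 20.0 q [-0.53  0.54  1.6   0.    1.   -0.8 ]
 turn [0.0001 0.     0.    ]  then shift [-0.0044 -0.0032  0.0248] min rows 0.3
```

Call:
carry_out(plan=[[[0,0,0],[-0.003,-0.002,0.008],40],[[0,0,0],[0,0,0.007],40],[[0,0,0],[0,0,0.006],40],[[0,0,0],[0,0,0.003],40],[[0,0,0],[0,0,0],40],[[0,0,0],[0,0,0],40]])

```text
time_s: 16.4
tcp_pos: [0.5677, -0.2578, 0.0843]
tool_rot: [3.141, 0.0, 1.836]
contact_force: [-1.5, -0.3, 2.4]
finger_gap: 0.65
finger_force: 20.0
```

Call:
carry_out(plan=[[[0,0,0],[0,0,0],62],[[0,0,0],[0,0,0],70],[[0,0,0],[0,0,0],80],[[0,0,0],[0,0,0],80],[[0,0,0],[0,0,-0.04],80],[[0,0,0],[0,0,-0.08],80],[[0,0,0],[0,0,-0.08],80],[[0,0,0],[0,0,-0.04],60],[[0,0,0],[0,0,0],48]])

```text
time_s: 17.3
tcp_pos: [0.5698, -0.2588, 0.2076]
tool_rot: [3.137, 0.005, 1.836]
contact_force: [0.5, 0.2, -0.1]
finger_gap: 0.765
finger_force: 0.0
```

Run:
```python
from h import *
# knob from nest: 147 along -X
k=np.array([.5677,-.2583])-.147*X; print(k)
got(k[0],k[1],.15,105.2,15)
s=snapshot('scene')[:,:,::-1]; cv2.imwrite("pics/sc4.png",s)
_,_,m=masks(s); p=cen(m,325,200,345,220); print("knob scene",p.mean(0),len(p))
A=cv2.resize(s[150:230,300:380],None,fx=6,fy=6,interpolation=cv2.INTER_CUBIC); cv2.imwrite("pics/p.png",A)
```

```text
[ 0.52841596 -0.11664632]
t 17.3 at [ 0.5698 -0.2588  0.2076] F [ 0.5  0.2 -0.1] gap 67.2 ff 0.0 q [-0.54  0.42  1.5   0.    1.22 -0.8 ]
 turn [ 0.0008 -0.0409 -0.0002]  then shift [ 0.3159 -0.0054  0.0346] min rows 3.2
knob scene [325.78571429 213.42857143] 14
```

View pics/p.png

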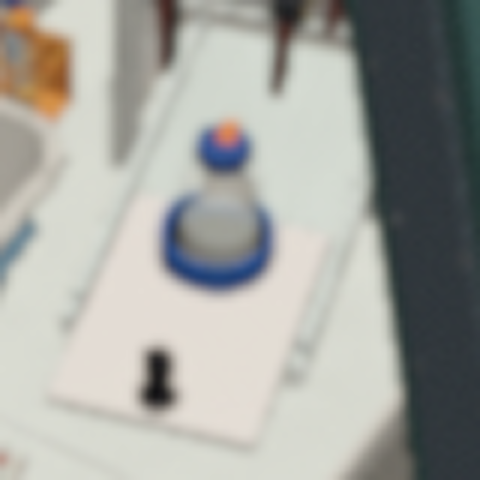

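The picture shows the bottle upright in the nest, with the strip at crop (228,135) pointing towards the cabinet's back wall and the knob free at (157,378).

Call:
carry_out(plan=[[[0,0,0],[0.06,0,-0.02],48],[[0,-0.0205,0],[0.06,0,0],48],[[0,-0.0205,0],[0.06,-0.002,0],48],[[0,0,0],[0.07,-0.002,0.019],48],[[0,0,0],[0.07,-0.002,0.019],48],[[0,0,0],[0,0,0],48],[[0,0,0],[0,0,0],48]])

```text
time_s: 18.05
tcp_pos: [0.5237, -0.1105, 0.1722]
tool_rot: [-3.138, 0.256, 1.838]
contact_force: [0.7, 0.3, -0.5]
finger_gap: 0.545
finger_force: 0.0
```

Run:
```python
from h import *
k=np.array([.5284,-.1160])
got(k[0],k[1],.05,105.2,15)
```

```text
t 18.05 at [ 0.5237 -0.1105  0.1722] F [ 0.7  0.3 -0.5] gap 47.8 ff 0.0 q [-0.18  0.31  1.82 -0.29  0.93 -0.28]
 turn [-0.0004 -0.0009  0.0004]  then shift [0.0505 0.0062 0.2394] min rows 2.4
```

Call:
carry_out(plan=[[[0,0,0],[0.0126,0.008,0.06],48],[[0,0,0],[0.0126,0,0.06],48],[[0,0,0],[0.0126,0,0.06],48],[[0,0,0],[0.0126,0,0.059],48],[[0,0,0],[0,0,0],48],[[0,0,0],[0,0,0],48],[[0,0,0],[0,0,0],10],[[0,0,0],[0,0,0],10],[[0,0,0],[0,0,0],10],[[0,0,0],[0,0,0],10]], grip_force=30)

```text
time_s: 19.05
tcp_pos: [0.5315, -0.116, 0.053]
tool_rot: [3.139, 0.259, 1.835]
contact_force: [2.1, 0.5, 4.3]
finger_gap: 0.262
finger_force: 30.0
```

Run:
```python
from h import *
p=S()['tcp_pos'][:2]; q=p+.160*X
got(q[0],q[1],.05,105.2,15)
```

```text
t 19.05 at [ 0.5315 -0.116   0.053 ] F [2.1 0.5 4.3] gap 23.0 ff 30.0 q [-0.19  0.5   1.9  -0.39  0.65 -0.16]
 turn [ 0.0004 -0.0005 -0.0001]  then shift [-0.3075  0.0017  0.0887] min rows 3.2
```

Call:
carry_out(plan=[[[0,0,0],[-0.015,0,0.004],10],[[0,0,0],[-0.032,0,0.0086],10],[[0,0,0],[-0.035,0,0.0094],10],[[0,0,0],[-0.035,0,0.0094],10],[[0,0,0],[-0.035,0,0.0094],10],[[0,0,0],[-0.035,0,0.0094],10],[[0,0,0],[-0.035,0,0.0094],10],[[0,0,0],[-0.035,0,0.0094],10],[[0,0,0],[-0.025,0,0.0067],10],[[0,0,0],[-0.012,0,0.0032],10]])

```text
time_s: 20.05
tcp_pos: [0.5718, -0.2647, 0.053]
tool_rot: [3.139, 0.26, 1.835]
contact_force: [0.3, 2.3, 10.1]
finger_gap: 0.259
finger_force: 30.0
```

Call:
carry_out(plan=[[[0,0,0],[0,0,0],10],[[0,0,0],[0,0,0],10]])

```text
time_s: 20.25
tcp_pos: [0.5718, -0.2645, 0.053]
tool_rot: [3.139, 0.261, 1.835]
contact_force: [-0.8, -1.7, 7.1]
finger_gap: 0.261
finger_force: 30.0
```

Run:
```python
from h import *
p=S()['tcp_pos'][:2]; print((p-O)@X,(p-O)@Y, (p-np.array([.5315,-.116]))@X)
got(p[0],p[1],.05,105.2,15)
```

```text
-0.09241038753197212 0.0008451824485276098 0.15389763798526254
t 20.25 at [ 0.5718 -0.2645  0.053 ] F [-0.8 -1.7  7.1] gap 22.9 ff 30.0 q [-0.43  0.57  1.75 -0.32  0.68 -0.46]
 turn [ 0.0004 -0.0001 -0.0001]  then shift [ 0.0015 -0.      0.0058] min rows 0.1
```

Call:
carry_out(plan=[[[0,0,0],[-0.005,0,0.0013],10],[[0,0,0],[-0.005,0,0.0013],10],[[0,0,0],[-0.004,0,0.001],10],[[0,0,0],[0,0,0],10],[[0,0,0],[0,0,0],10]])

```text
time_s: 20.75
tcp_pos: [0.5734, -0.2704, 0.053]
tool_rot: [3.139, 0.26, 1.835]
contact_force: [-0.4, 1.2, 9.7]
finger_gap: 0.261
finger_force: 30.0
```

Run:
```python
from h import *
p=S()['tcp_pos'][:2]; print((p-O)@X,(p-O)@Y, (p-np.array([.5315,-.116]))@X, S()['contact_force'][:2]@X)
```

```text
-0.08628140100835993 0.0008204269795454733 0.16002662450887473 -1.231177110860742
```

Call:
carry_out(plan=[[[0,0,0],[-0.005,0,0.0013],10],[[0,0,0],[-0.005,0,0.0013],10],[[0,0,0],[0,0,0],10],[[0,0,0],[0,0,0],10]])

```text
time_s: 21.15
tcp_pos: [0.5734, -0.2707, 0.0529]
tool_rot: [3.139, 0.254, 1.834]
contact_force: [-1.6, 23.5, 22.3]
finger_gap: 0.26
finger_force: 30.0
```

Run:
```python
from h import *
p=S()['tcp_pos'][:2]; print((p-O)@X,(p-O)@Y, (p-np.array([.5315,-.116]))@X, S()['contact_force'][:2]@X)
```

```text
-0.08599833752360495 0.0006800179698804224 0.1603096879936297 -23.09269445512138
```

Call:
carry_out(plan=[[[0,0,0],[0.009,0,-0.0024],10],[[0,0,0],[0,0,0],40],[[0,0,0],[0,0,0],48],[[0,0,0],[0,0,0],48],[[0,0,0],[0,0,-0.06],48],[[0,0,0],[0,0,-0.09],48],[[0,0,0],[0,0,-0.09],48],[[0,0,0],[0,0,-0.09],42],[[0,0,0],[0,0,-0.09],42],[[0,0,0],[0,0,-0.09],42]])

```text
time_s: 22.15
tcp_pos: [0.5544, -0.2073, 0.2993]
tool_rot: [-3.141, 0.257, 1.835]
contact_force: [1.3, -0.4, -1.3]
finger_gap: 0.48
finger_force: 0.0
```

Call:
carry_out(plan=[[[0,0.0208,0],[0,0,-0.09],42],[[0,0.0208,0],[0,0,-0.09],42],[[0,0,0.0235],[0,0,-0.07],42],[[0,0,0.0235],[0,0,0],42],[[0,0,0.0235],[0,0,0],42],[[0,0,0.0235],[0,0,0],42],[[0,0,0.0235],[0,0,0],42],[[0,0,0.0235],[0,0,0],42],[[0,0,0.0235],[0,0,0],42],[[0,0,0.0235],[0,0,0],42]])

```text
time_s: 23.15
tcp_pos: [0.5504, -0.1915, 0.4204]
tool_rot: [-3.137, -0.001, 0.648]
contact_force: [0.7, 0.4, 0.4]
finger_gap: 0.476
finger_force: 0.0
```

Call:
carry_out(plan=[[[0,0,0.0235],[0,0,0],42],[[0,0,0.0235],[0,0,0],42],[[0,0,0.015],[0,0,0],42],[[0,0,0],[0,0,0],42]])

```text
time_s: 23.55
tcp_pos: [0.5505, -0.1915, 0.4205]
tool_rot: [-3.137, 0.001, 0.264]
contact_force: [-0.2, 0.5, -0.3]
finger_gap: 0.475
finger_force: 0.0
```

Run:
```python
from h import *
got(.596,-.3538,.405,15.3)
cv2.imwrite("pics/sc5.png",snapshot("scene")[:,:,::-1])
```

```text
t 23.55 at [ 0.5505 -0.1915  0.4205] F [-0.2  0.5 -0.3] gap 41.7 ff 0.0 q [-0.46  0.23  1.26  0.    1.66  0.85]
 turn [-0.0007  0.0001 -0.0006]  then shift [0.0022 0.3371 0.031 ] min rows 3.4
```

Call:
carry_out(plan=[[[0,0,0],[0,0.07,0],42],[[0,0,0],[0,0.08,0],42],[[0,0,0],[0.002,0.08,0],42],[[0,0,0],[0,0.07,0],42],[[0,0,0],[0,0.037,0.03],42],[[0,0,0],[0,0,0],42],[[0,0,0],[0,0,0],42]])

```text
time_s: 24.3
tcp_pos: [0.5951, -0.3526, 0.4037]
tool_rot: [-3.135, 0.002, 0.265]
contact_force: [0.3, 0.2, -0.0]
finger_gap: 0.479
finger_force: 0.0
```

Run:
```python
from h import *
got(.596,-.3538,.333,15.3)
```

```text
t 24.3 at [ 0.5951 -0.3526  0.4037] F [ 0.3  0.2 -0. ] gap 42.1 ff 0.0 q [-0.64  0.41  1.03  0.    1.7   0.67]
 turn [-0.0011  0.0003 -0.0002]  then shift [0.0011 0.0028 0.1414] min rows 1.4
```

Call:
carry_out(plan=[[[0,0,0],[0.001,0.003,0.06],42],[[0,0,0],[0,0,0.05],42],[[0,0,0],[0,0,0.031],42],[[0,0,0],[0,0,0],42],[[0,0,0],[0,0,0],0],[[0,0,0],[0,0,0],0],[[0,0,0],[0,0,0],0],[[0,0,0],[0,0,0],0]], grip_force=40)

```text
time_s: 25.1
tcp_pos: [0.5967, -0.3537, 0.3359]
tool_rot: [-3.137, -0.001, 0.265]
contact_force: [1.2, -1.1, 2.8]
finger_gap: 0.159
finger_force: 40.1
```

Run:
```python
from h import *
got(.5957,-.3538,.207,15.3)
```

```text
t 25.1 at [ 0.5967 -0.3537  0.3359] F [ 1.2 -1.1  2.8] gap 14.0 ff 40.1 q [-0.64  0.44  1.15  0.    1.56  0.67]
 turn [-0.0008 -0.0002 -0.0003]  then shift [-0.0019 -0.0004  0.2578] min rows 2.6
```

Call:
carry_out(plan=[[[0,0,0],[0,0,0.02],0],[[0,0,0],[0,0,0.034],0],[[0,0,0],[0,0,0.036],0],[[0,0,0],[0,0,0.036],0],[[0,0,0],[0,0,0.036],0],[[0,0,0],[0,0,0.036],0],[[0,0,0],[0,0,0.03],0],[[0,0,0],[0,0,0.016],0],[[0,0,0],[0,0,0],0],[[0,0,0],[0,0,0],0]])

```text
time_s: 26.1
tcp_pos: [0.5966, -0.3538, 0.2114]
tool_rot: [-3.136, 0.0, 0.265]
contact_force: [5.0, 1.1, -10.3]
finger_gap: 0.157
finger_force: 40.0
```

Call:
carry_out(plan=[[[0,0,0],[0,0,0.007],0],[[0,0,0],[0,0,0.006],0],[[0,0,0],[0,0,0.005],0],[[0,0,0],[0,0,0],0],[[0,0,0],[0,0,0],0]])

```text
time_s: 26.6
tcp_pos: [0.5967, -0.3539, 0.2061]
tool_rot: [-3.139, -0.001, 0.265]
contact_force: [-0.7, 6.6, 9.8]
finger_gap: 0.162
finger_force: 40.0
```

Call:
carry_out(plan=[[[0,0,0],[0,0,0.005],0],[[0,0,0],[0,0,0.004],0],[[0,0,0],[0,0,0],0],[[0,0,0],[0,0,0],0]])

```text
time_s: 27.0
tcp_pos: [0.5968, -0.3539, 0.2059]
tool_rot: [-3.141, -0.003, 0.265]
contact_force: [-8.4, 11.7, 31.1]
finger_gap: 0.159
finger_force: 40.0
```

At the bottom stop. I'll relax the push, release and retreat upward.

Call:
carry_out(plan=[[[0,0,0],[0,0,-0.009],0],[[0,0,0],[0,0,0],30],[[0,0,0],[0,0,0],44],[[0,0,0],[0,0,0],44],[[0,0,0],[0,0,-0.05],44],[[0,0,0],[0,0,-0.09],44],[[0,0,0],[0,0,-0.09],44],[[0,0,0],[-0.09,0,0],44],[[0,0,0],[-0.09,0,0],44],[[0,0,0],[-0.09,0,0],44]])

```text
time_s: 28.0
tcp_pos: [0.4648, -0.3906, 0.3187]
tool_rot: [-3.139, 0.001, 0.265]
contact_force: [-0.1, -0.8, 0.7]
finger_gap: 0.504
finger_force: 0.0
```

Call:
carry_out(plan=[[[0,0,0],[-0.09,0,0],44],[[0,0,0],[-0.09,0,0],44],[[0,0,0],[0,0,0],44],[[0,0,0],[0,0,0],44]])

```text
time_s: 28.4
tcp_pos: [0.3786, -0.4141, 0.3188]
tool_rot: [-3.138, -0.0, 0.262]
contact_force: [-0.2, 1.2, -0.8]
finger_gap: 0.502
finger_force: 0.0
```

Run:
```python
from h import *
t=snapshot('top')[:,:,::-1]; s=snapshot('scene')[:,:,::-1]
A=cv2.resize(t[145:245,335:450],None,fx=3.5,fy=3.5,interpolation=cv2.INTER_CUBIC)
B=cv2.resize(s[110:220,300:390],None,fx=4,fy=4,interpolation=cv2.INTER_CUBIC)
im=np.zeros((440,A.shape[1]+360,3),np.uint8); im[:A.shape[0],:A.shape[1]]=A; im[:,A.shape[1]:]=B
cv2.imwrite('pics/end.png',im)
```

```text
(no output)
```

View pics/end.png

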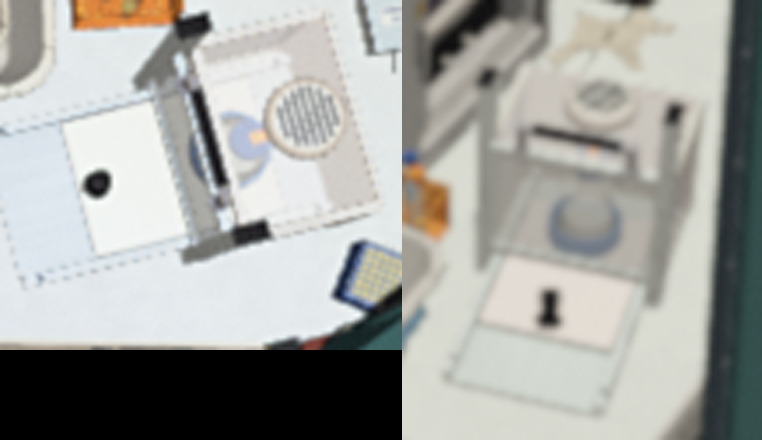

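The picture shows the sash closed, with its bar at crop (210,140) as at the start, and the tray home. The bottle stands in the nest at (243,140) with the strip towards the reader.

```bash
python3 -c "
from bench import *
print(finish_job())"
```

```text
the job is handed in; nothing more can be done
None
```

The job is handed in (the verdict wasn't shown): in the last pictures the bottle stands in the nest with its label facing the reader, the tray is home, the sash is closed and the arm is clear.

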